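Clear the stack on the sampling desk

ROBOT

A 6-joint arm with a two-finger parallel gripper is mounted at the origin on a cart in front of the work surface, level with it; the furniture and walls round the work are solid. World frame = base frame: x ahead of the robot, y to its left, z up, the work surface at z = 0. Lengths are in m, angles in rad, forces in N, time in s.
With the tool pointing down it reaches from about 0.35 to 0.775 m from the base axis. Payload 5.5 kg.
Tool frame: the origin (TCP) lies at the very end of the fingers, on their centre line; the grasp point (between the pads) lies 19 mm behind it (env.grip_point_offset is the distance from the TCP to the grasp point, in m); z points along the fingers, y is the line along which they close (so a half turn about z gives the same grasp; the last joint's range is limited). The gripper opens to 85 mm and grips with 20 to 120 N. Pads are 22 mm wide; open, the fingers measure 114 mm over their backs; the gripper's body (76 mm by 85 mm) begins 54 mm behind the grasp point. The pads swing forward as they close: fully open they stand 13 mm farther back than shut.
Start: joints at [-1.429, 0.313, 0.046, 1.304, 0, 1.431], TCP at [0.16, -0.552, 0.231] pointing down, gripper open.
Joint ranges: [-2.76, 2.76], [-0.86, 1.69], [-1.03, 1.26], [-2.2, 2.34], [-1.47, 1.5], [-3.14, 3.14]. Speed limits (rad/s): [2.57, 2.57, 3.14, 3.14, 3.14, 3.14].

INTERFACE

Orientations are given as a unit quaternion [w, x, y, z].
In Python, from workcell import sensors, imaging, workorder, env gives the robot as it stands.
- The arm moves only by the shell command python3 -m handwheel 'ROWS' [FORCE]. ROWS is JSON, a list of rows, each a list of 5 numbers: the shift along the tool's x, y, z in mm, then the turn about the tool's z in rad, then the opening, from 0 (shut) to 1 (fully open). A call has 1 to 8 rows; each row is the pose to reach, as a shift and turn from the pose commanded when the call began, along the tool's axes at that moment; what a row does not reach only later rows make up. A row lasts 1/10 s, in which the tool goes at most 50 mm and 8.59 degrees, less where a joint would pass 70% of its speed; a pose out of reach is approached as far as the arm can. A call with a gripper value outside its range is refused whole. The fingers move at their own pace and stop on an object; FORCE is the grip in N (left out, the last holds). Time passes only in rows, so rows that repeat a pose let the fingers close. It gives the time, the measured TCP pose, the force, the opening and the grip force at its end, in the units of the state.
- sensors.get_state(): the state, without advancing time (a new reading comes with each control period).
- imaging.read_camera(name): name is "scene" or "top" or "wrist"; returns a dict with "color" (480x640x3 uint8, blue, green, red), "z_map" (480x640 float32, m along the optical axis (not along the pixel's ray), 0 where there is no reading), "fx", "fy", "cx", "cy" (pixels), "xyz" and "rotation" of the camera in the world. Camera axes: x right, y down, z forward; pixel columns grow to the right and rows downward; lengths in m; the calibration is good to about 2 mm. A picture is of the moment at which its call begins.
- workorder.hand_in(): hands the job in; it is judged then, once.
The state is a dict: "clock": time; "joint_pos": joint angles; "qvel": joint speeds; "tau": joint torques, N m; "tcp_pos": TCP position; "orientation": TCP orientation; "wrist_force": force on the tool from outside, world axes, zero at the start; "ft_torque": the same for the moment, N m; "finger_gap": finger opening in m; "grip_force": force on a finger pad.
Only numpy, scipy, OpenCV 4.12 (cv2) and the standard library are available. Lean on these libraries where they do the work, as an engineer would, in place of code of your own. Each camera call takes 0.05 s, during which the arm holds its last target. There are 200 camera calls.

TASK

Someone has piled four things into one stack on the desk. Take the stack apart one thing at a time from the top down, and set each thing upright in the middle of its own place: the sample cup in the round dish with the raised wall, the label roll lying flat on the round flat plate, the timer on the square mat with its sides parallel to the mat's, and the steel tin on the oblong mat, lengthwise along it. Do not tip any of the four over on the way, and leave the beaker and the forceps where they are.

Things in the scene. Friction and masses are not known exactly. Their poses are not given: they have to be found in the camera images.
- cup_c (a point): Sample cup, clear with a yellow screw lid fixed on, top of the stack; 50 mm high, body about 38 mm across, lid (the top 10 mm) 41 mm across. The point is its centre, 25 mm above its underside; z up. It stands loosely on the label roll.
- roll_c (a point): White roll of labels with a brown core, lying flat, second from the top of the stack; 49 mm across, 25 mm high. The point is its centre, 12.5 mm above its underside; z up.
- timer_c (a point): Off-white bench timer with a display, lying flat, third from the top; 58 mm along its x, 64 mm along its y, 17 mm thick. The point is its centre, 8.5 mm above its underside; z up.
- tin_c (a point): Closed plain steel instrument tin, the bottom of the stack, standing on the desk; lid 100 mm along its x, 64 mm along its y, tin 30 mm high. The lid (fixed on, its rim is the top 10 mm) stands 2 mm proud of the body all round. The point is its centre, 15 mm above its underside; x is its long axis, z up. About 0.2 kg; the things above weigh 20 to 80 g each.
- cup_dish_top (a point): Place for the cup: round dark steel dish with a raised wall, 68 mm outer and 60 mm inner width, wall 16 mm high, fixed to the desk. The point is the centre of its inner floor, 4 mm above the desk (z = 0).
- roll_plate_top (a point): Place for the label roll: flat round plate, plain grey with a thin dark ring near its edge, 86 mm across, no wall, fixed. The point is the centre of its upper face, 5.5 mm above the desk.
- timer_mat_top (a point): Place for the timer: flat square grey mat with fine dark lines, 90 x 90 mm, fixed. The point is the centre of its upper face, 5 mm above the desk; x and y run parallel to its sides.
- tin_mat_top (a point): Place for the tin: flat oblong grey mat with fine dark lines, 130 mm along its x, 90 mm along its y, fixed. The point is the centre of its upper face, 5 mm above the desk; x is its long axis.
- beaker: Bystander: empty translucent plastic beaker, 58 mm wide, 69 mm high, loose and light, upright on the desk. Origin at the centre of its underside.
- forceps: Bystander: thin steel forceps lying on the desk, 122 mm along its y, 12 mm along x, 9 mm high, loose. Origin at the middle of its underside.
Mind the look-alikes: they are no part of the job. What is meant by the part that bears cup_c is not turquoise, and is the larger of those in its own colour.

How it is judged:
By the outcome, as a careful person would: the job done as asked, in the order asked, and still so for the second after the job is handed in, with the robot touching nothing.
It also fails if it takes over 115 s, if anything falls off the work surface, if the arm or the gripper's body presses on something with over 40 N, if the wrist force passes 120 N, or if a joint passes its speed limit or range.

## Working session

There is one attempt and no reset: what is moved stays moved. The work goes in short steps, Python scripts to look and compute and a shell command to move; the robot and the scene stay as the last step left them, time stands still between calls to the robot, and variables do not carry over. Pictures are saved under pics/ and viewed, at most 14 in all, crops included, and the job is handed in when it is done.

```bash
ls; mkdir -p pics
cat > h.py <<'E'
import numpy as np, cv2
from workcell import sensors, imaging, workorder, env
def shot(n,fn=None):
    d=imaging.read_camera(n)
    if fn: cv2.imwrite('pics/'+fn,d['color'])
    np.savez('/tmp/'+n+'.npz',**{k:np.asarray(v) for k,v in d.items()})
    return d
def load(n): return np.load('/tmp/'+n+'.npz')
def R(d):
    r=np.asarray(d['rotation'],float)
    if r.shape==(3,3): return r
    from scipy.spatial.transform import Rotation as Q
    r=r.ravel(); return Q.from_quat([r[1],r[2],r[3],r[0]]).as_matrix()
def ray(d,uv,z):
    uv=np.atleast_2d(np.asarray(uv,float))
    v=np.c_[(uv[:,0]-d['cx'])/d['fx'],(uv[:,1]-d['cy'])/d['fy'],np.ones(len(uv))]@R(d).T
    o=np.asarray(d['xyz']); t=(z-o[2])/v[:,2]
    return o+v*t[:,None]
def cloud(d):
    v,u=np.mgrid[0:480,0:640]; z=d['z_map']
    p=np.stack([(u-d['cx'])/d['fx']*z,(v-d['cy'])/d['fy']*z,z],-1)
    return p@R(d).T+np.asarray(d['xyz'])
E
python3 - <<'E'
from h import *
for n in ('top','scene','wrist'):
    d=shot(n,n+'0.png'); print(n,d['xyz'],d['rotation'],d['fx'],d['cx'],d['cy'])
s=sensors.get_state(); print(s); print(env.grip_point_offset)
E
```

```text
pics
top [0.37508161 0.06815177 1.47430994] [ 0.02909313 -0.70047635  0.71162451 -0.04557445] 513.3563360516789 329.33518858820827 240.79852705796995
scene [-0.19319042  0.78256287  0.78821752] [ 0.18400809 -0.33294763  0.81369582 -0.4395293 ] 504.53608649971204 320.3427784657377 239.87324646476276
wrist [ 0.24128632 -0.52985378  0.37384689] [ 0.1304643   0.78887123 -0.59231505 -0.09911679] 431.22700332650925 324.3361664476321 239.9761445859004
{'clock': 0.15, 'joint_pos': array([-1.42858053e+00,  3.13814229e-01,  4.52289969e-02,  1.30361740e+00,
       -2.07697537e-05,  1.43119639e+00]), 'qvel': array([-9.44722477e-06, -8.66666381e-04,  2.90101760e-03, -1.16815539e-03,
        1.32579913e-03,  3.48430053e-04]), 'tau': array([ 1.86932157e-03, -4.81061590e+01,  2.98817182e+01,  1.39027101e-02,
       -3.03344023e-04, -3.07164022e-06]), 'tcp_pos': array([ 0.15983564, -0.55192573,  0.23061703]), 'orientation': array([-7.03138213e-04,  9.90088655e-01,  1.40442017e-01, -1.13045386e-05]), 'wrist_force': array([-0.6256411 , -0.86990923,  0.3094189 ]), 'ft_torque': array([-0.00440579, -0.00162789, -0.04272464]), 'grip_force': 0.0, 'finger_gap': 0.08529487628899761}
0.0187
```

View pics/top0.png

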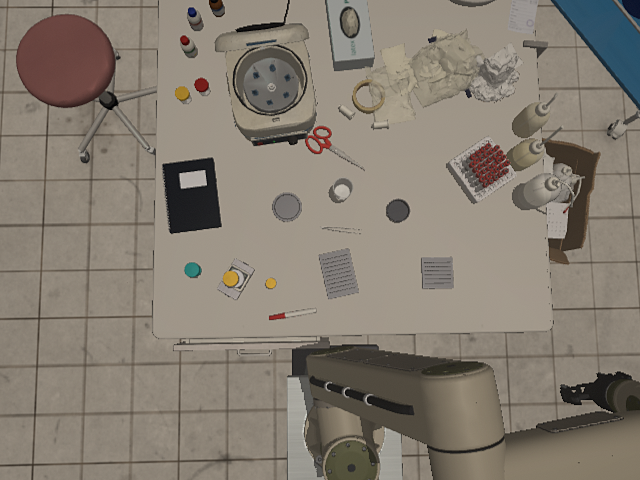

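View pics/scene0.png

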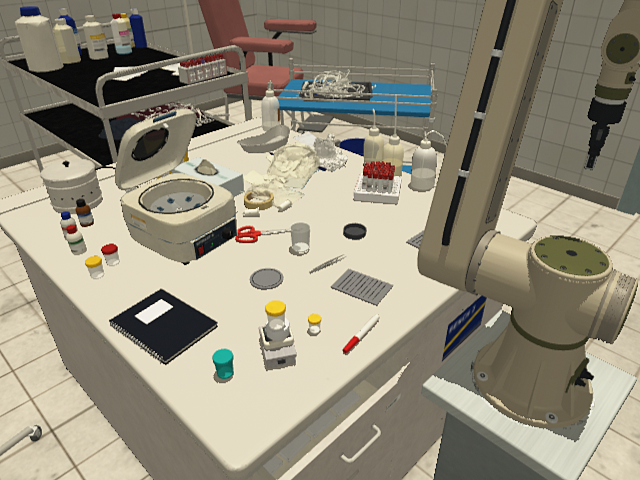

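The top view shows the stack at (235,280), with its yellow lid at (231,279). The dish is at (398,210), the plate at (287,207), the oblong mat at (338,273), the square mat at (437,273), the beaker at (342,190) and the forceps at (342,231).

Cup candidates in the top view are stack yellow (231,279), small yellow (271,283), turquoise (192,270), and far yellow and red jars at (183,93) and (202,86). The one on the stack fits: it is yellow, larger than the small one, and stands on the roll. I'll confirm it in a crop.

Run:
```python
from h import *
t=load('top'); s=load('scene')
a=cv2.resize(t['color'][245:315,175:295],None,fx=4,fy=4,interpolation=2)
b=cv2.resize(s['color'][290:385,205:340],None,fx=3.5,fy=3.5,interpolation=2)
o=np.zeros((a.shape[0]+b.shape[0],max(a.shape[1],b.shape[1]),3),np.uint8); o[:a.shape[0],:a.shape[1]]=a; o[a.shape[0]:,:b.shape[1]]=b
cv2.imwrite('pics/crop1.png',o); print(o.shape)
hsv=cv2.cvtColor(t['color'],cv2.COLOR_BGR2HSV); g=cv2.cvtColor(t['color'],6)
P=cloud(t)
print('desk px',hsv[300,400],'mat',hsv[265,437],'plate',hsv[207,287],'dish',hsv[210,398])
m=((g<160)&(hsv[...,1]<60)).astype(np.uint8)
m=cv2.morphologyEx(m,cv2.MORPH_CLOSE,np.ones((3,3)))
for n,(x0,x1,y0,y1),z in (('dish',(375,420,190,230),.016),('plate',(265,310,185,230),.0055),('sq',(415,460,250,298),.005),('ob',(312,365,242,305),.005)):
    k=np.zeros_like(m);k[y0:y1,x0:x1]=m[y0:y1,x0:x1]
    c=max(cv2.findContours(k,0,cv2.CHAIN_APPROX_NONE)[0],key=cv2.contourArea)[:,0]
    p=ray(t,c,z)[:,:2]*1000
    r=cv2.minAreaRect(p.astype(np.float32)); print(n,np.round(r[0]),np.round(r[1]),round(r[2],1),'circ',cv2.minEnclosingCircle(p.astype(np.float32)),'depth z',np.median(P[c[:,1],c[:,0],2]))
y=((hsv[...,0]>18)&(hsv[...,0]<34)&(hsv[...,1]>130)).astype(np.uint8)
for c in cv2.findContours(y,0,cv2.CHAIN_APPROX_NONE)[0]:
    if cv2.contourArea(c)<20: continue
    q=c[:,0]; z=np.median(P[...,2][cv2.drawContours(np.zeros_like(y),[c],0,1,-1)>0]); p=ray(t,q,z)[:,:2].astype(np.float32)*1000
    print('yellow',q.mean(0).round(),'z',z.round(4),cv2.minEnclosingCircle(p),'area-d',2*np.sqrt(cv2.contourArea(p)/3.14))
# heights in stack
Q=P[255:305,210:262].reshape(-1,3); Q=Q[Q[:,2]>.015]
for lo,hi in ((.02,.035),(.038,.053),(.063,.078),(.11,.13)):
    w=Q[(Q[:,2]>lo)&(Q[:,2]<hi)]
    if len(w)>5: print(lo,len(w),np.median(w[:,2]),[np.round(v,1) for v in cv2.minAreaRect((w[:,:2]*1000).astype(np.float32))])
for n,b in (('beaker',(325,360,172,208)),('forceps',(315,368,222,240)),('pen',(262,322,303,325)),('small',(262,280,274,294)),('turq',(182,204,260,280))):
    w=P[b[2]:b[3],b[0]:b[1]].reshape(-1,3);w=w[w[:,2]>.005]; print(n,len(w),(w.min(0)*1000).round(),(w.max(0)*1000).round())
```

```text
(612, 480, 3)
desk px [ 18  36 162] mat [  9  14 132] plate [ 13  15 118] dish [165   7  75]
dish [ 618. -164.] [129. 114.] 89.2 circ ((617.6942138671875, -164.30287170410156), 86.17349243164062) depth z -0.0025673838942833482
plate [631. 154.] [128. 129.] 89.3 circ ((630.96728515625, 153.537353515625), 90.72554779052734) depth z -0.001458329565601657
sq [ 432. -276.] [128. 137.] 88.0 circ ((432.04193115234375, -275.63958740234375), 93.73262786865234) depth z -0.001553402605166898
ob [438.   9.] [150. 177.] 89.2 circ ((438.39691162109375, 8.840118408203125), 115.88053131103516) depth z -0.0016434605200111863
yellow [271. 283.] z 0.0348 ((411.5995788574219, 199.21803283691406), 14.561552047729492) area-d 26.547156552053977
yellow [230. 278.] z 0.1207 ((423.3755187988281, 296.68084716796875), 20.233379364013672) area-d 37.93450024510249
yellow [182.  93.] z 0.0478 ((957.9324951171875, 448.8725891113281), 21.113122940063477) area-d 37.98897582951592
0.02 352 0.02798756164598759 [array([426.6, 297.4]), array([ 64.3, 101.3]), np.float64(58.1)]
0.038 166 0.04504291638420199 [array([428.7, 295.2]), array([64.4, 57.9]), np.float64(60.4)]
0.063 98 0.06995233670792311 [array([427.2, 286.9]), array([32.8, 46.4]), np.float64(88.6)]
0.11 196 0.12062672969834332 [array([424.6, 296.3]), array([39.3, 38.9]), np.float64(45.2)]
beaker 261 [375. -57.   5.] [ 729.   68. 1474.]
forceps 47 [375. -62.   5.] [ 581.   71. 1474.]
pen 258 [299.  63.   5.] [ 375.  226. 1474.]
small 90 [375.  68.   6.] [ 426.  218. 1474.]
turq 200 [375.  68.   5.] [ 473.  447. 1474.]
```

View pics/crop1.png

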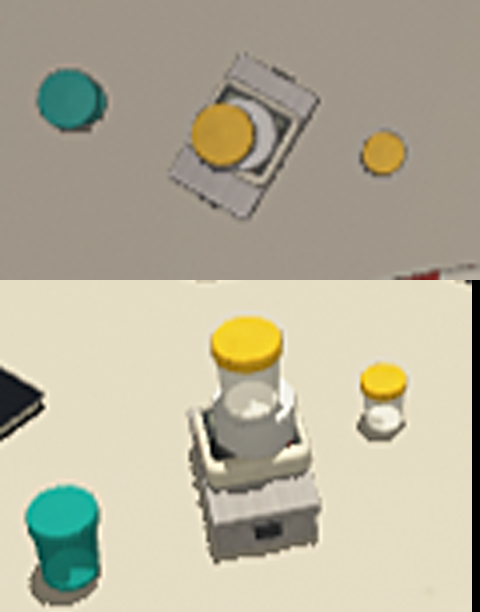

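The crop confirms it: the large yellow-lid cup stands on the white roll, timer and steel tin. The small yellow jar and the turquoise one stand alone. Next I'll tighten the masks for the places and work out the first move.

```bash
cat >> h.py <<'E'
def pose():
    s=sensors.get_state(); w,x,y,z=s['orientation']; p=np.array(s['tcp_pos'])*1000
    yaw=np.degrees(np.arctan2(2*(x*y+w*z),1-2*(y*y+z*z))); return p,yaw,s
def go(x,y,z,yawx=None):
    "tool shift in mm and turn to bring TCP to x,y,z (mm) with tool x at yawx (deg)"
    p,yaw,s=pose(); a=np.radians(yaw); d=np.array([x,y,z])-p
    t=0 if yawx is None else -np.radians((yawx-yaw+180)%360-180)
    print('tcp',p.round(1),'yaw',round(yaw,1),'-> rows',np.round([d[0]*np.cos(a)+d[1]*np.sin(a), d[0]*np.sin(a)-d[1]*np.cos(a), -d[2]],1),'turn',round(t,3))
E
python3 - <<'E'
from h import *
t=load('top'); c0=t['color'].astype(int); hsv=cv2.cvtColor(t['color'],cv2.COLOR_BGR2HSV)
P=cloud(t)
m=(hsv[...,1]<26).astype(np.uint8)
m=cv2.morphologyEx(m,cv2.MORPH_CLOSE,np.ones((3,3)))
for n,(x0,x1,y0,y1),z in (('dish',(378,418,190,230),.016),('plate',(265,310,185,230),.0055),('sq',(415,460,250,298),.005),('ob',(312,365,242,305),.005)):
    k=np.zeros_like(m);k[y0:y1,x0:x1]=m[y0:y1,x0:x1]
    c=max(cv2.findContours(k,0,cv2.CHAIN_APPROX_NONE)[0],key=cv2.contourArea)
    M=cv2.drawContours(np.zeros_like(m),[c],0,1,-1)
    p=(ray(t,c[:,0],z)[:,:2]*1000).astype(np.float32)
    q=ray(t,np.argwhere(M)[:,::-1],z)[:,:2].mean(0)*1000
    r=cv2.minAreaRect(p); print(n,np.round(r[0],1),np.round(r[1]),round(r[2],1),'circ',cv2.minEnclosingCircle(p),'mean',q.round(1),'depth z',np.median(P[M>0][:,2]))
for n,b in (('beaker',(325,360,172,208)),('forceps',(315,368,222,240)),('turq',(182,204,260,280))):
    w=P[b[2]:b[3],b[0]:b[1]].reshape(-1,3);w=w[(w[:,2]>.004)&(w[:,2]<.5)]; print(n,len(w),(w.min(0)*1000).round(),(w.max(0)*1000).round())
go(450,-150,300,60.4)
E
```

```text
dish [ 616.  -166.9] [64. 64.] 88.3 circ ((615.7869262695312, -166.41775512695312), 33.628204345703125) mean [ 615.9 -166.4] depth z 0.0029525281569893203
plate [632.3 154.7] [83. 82.] 44.1 circ ((631.6170654296875, 154.38389587402344), 43.0496711730957) mean [632.  154.7] depth z 0.0034521841620192006
sq [ 434.9 -275.2] [90. 89.] 89.7 circ ((435.1737365722656, -275.8806457519531), 61.420162200927734) mean [ 435.4 -275.3] depth z 0.0031056906957618313
ob [437.1   8.9] [130.  90.] 11.6 circ ((436.35357666015625, 8.06130599975586), 76.77335357666016) mean [436.7   8.8] depth z 0.0031704937422178947
beaker 286 [631. -57.   4.] [732.  42.  72.]
forceps 69 [535. -72.   4.] [584.  71.  12.]
turq 205 [433. 393.   4.] [479. 450.  55.]
tcp [ 159.8 -551.9  230.6] yaw 16.1 -> rows [ 390.5 -305.4  -69.4] turn -0.772
```

```bash
python3 -m handwheel '[[312,-244,-55,-0.77,1],[312,-244,-55,-0.77,1],[312,-244,-55,-0.77,1],[312,-244,-55,-0.77,1],[312,-244,-55,-0.77,1],[312,-244,-55,-0.77,1],[312,-244,-55,-0.77,1],[312,-244,-55,-0.77,1]]' 40
python3 -c "
from h import *
go(425,-20,290,60.4)
go(400,255,290,60.4)"
```

```text
clock: 0.95
tcp_pos: [0.3924, -0.2294, 0.2866]
orientation: [0.0, 0.865, 0.502, 0.0]
wrist_force: [0.8, -1.5, -0.5]
finger_gap: 0.0852
grip_force: 0.0
tcp [ 392.4 -229.4  286.6] yaw 60.2 -> rows [197.9 -75.6  -3.4] turn -0.003
tcp [ 392.4 -229.4  286.6] yaw 60.2 -> rows [ 424.3 -233.8   -3.4] turn -0.003
```

```bash
for i in 1 2; do python3 -m handwheel '[[212,-117,-2,0,1],[212,-117,-2,0,1],[212,-117,-2,0,1],[212,-117,-2,0,1],[212,-117,-2,0,1],[212,-117,-2,0,1]]' >/dev/null; done
python3 - <<'E'
from h import *
d=shot('wrist','w1.png'); p,y,s=pose(); print(p,y,s['joint_pos'].round(2)); print(d['xyz'],R(d)[:,2])
E
```

```text
[398.77709016 254.45046615 289.56112352] 60.48608489438297 [ 0.4   0.1  -0.08  1.39 -0.    2.48]
[0.44117164 0.32824519 0.43295995] [-0.15876879 -0.28139743 -0.94636566]
```

View pics/w1.png

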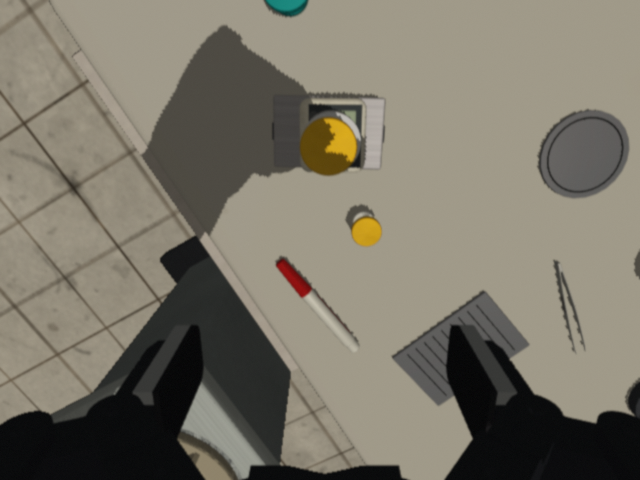

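The wrist view shows the yellow lid at (329,146) and the stack around (330,130), with nothing else close to it.

```bash
cat >> h.py <<'E'
def circ(p):
    A=np.c_[2*p,np.ones(len(p))]; s=np.linalg.lstsq(A,(p**2).sum(1),rcond=None)[0]; return s[:2],np.sqrt(s[2]+s[0]**2+s[1]**2)
def lid(d,z,near=(424,296)):
    h=cv2.cvtColor(d['color'],cv2.COLOR_BGR2HSV)
    m=((h[...,0]>15)&(h[...,0]<36)&(h[...,1]>150)).astype(np.uint8)
    for c in cv2.findContours(m,0,cv2.CHAIN_APPROX_NONE)[0]:
        if cv2.contourArea(c)<150: continue
        p=ray(d,cv2.convexHull(c)[:,0],z)[:,:2].astype(np.float32)*1000
        print('lid',c[:,0].mean(0).round(),cv2.minEnclosingCircle(p),circ(p))
E
python3 - <<'E'
from h import *
d=load('wrist'); lid(d,.1215)
P=cloud(d)[60:200,240:420].reshape(-1,3)*1000
print('desk',np.median(P[np.abs(P[:,2])<8][:,2]))
for lo,hi in ((22,36),(41,53),(65,78),(113,130)):
    w=P[(P[:,2]>lo)&(P[:,2]<hi)]; print(lo,len(w),np.median(w[:,2]),[np.round(v,1) for v in cv2.minAreaRect(w[:,:2].astype(np.float32))])
go(424,296,150,60.4)
E
```

```text
lid [366. 231.] ((419.6936950683594, 226.33514404296875), 11.61242961883545) (array([419.89632996, 226.30302105]), np.float64(11.391818034927875))
lid [328. 146.] ((425.8246154785156, 295.2490539550781), 20.395416259765625) (array([425.74775192, 295.44247965]), np.float64(20.07008727429617))
desk 0.5632052033884838
22 3350 30.487091856641197 [array([427.5, 297.4]), array([ 64.1, 103.7]), np.float64(58.9)]
41 1758 47.34145680484528 [array([429.8, 294.3]), array([63.7, 58.1]), np.float64(60.1)]
65 424 72.38896704852549 [array([436.1, 298. ]), array([28.9, 48.6]), np.float64(29.0)]
113 2656 122.6564905363204 [array([426., 296.]), array([40.6, 40. ]), np.float64(59.6)]
tcp [398.8 254.5 289.6] yaw 60.5 -> rows [ 48.6   1.5 139.6] turn 0.002
```

```bash
python3 -m handwheel '[[49,2.4,0,0,1],[49,2.4,0,0,1],[49,2.4,50,0,1],[49,2.4,90,0,1],[49,2.4,130,0,1],[49,2.4,160,0,1],[49,2.4,180,0,1],[49,2.4,191,0,1]]' 25
python3 -m handwheel '[[0,0,0,0,1],[0,0,0,0,0.5],[0,0,0,0,0.45],[0,0,0,0,0.4],[0,0,0,0,0.35],[0,0,0,0,0.3],[0,0,0,0,0.3],[0,0,0,0,0.3]]' 25
```

```text
clock: 3.0
tcp_pos: [0.4245, 0.2919, 0.0974]
orientation: [0.0, 0.865, 0.501, -0.002]
wrist_force: [-0.4, -0.5, 0.8]
finger_gap: 0.0852
grip_force: 0.0
clock: 3.8
tcp_pos: [0.4264, 0.2948, 0.1006]
orientation: [0.0, 0.865, 0.502, 0.001]
wrist_force: [0.8, -0.1, 5.8]
finger_gap: 0.0396
grip_force: 25.0
```

```bash
python3 -m handwheel '[[0,0,-5,0,0.3],[0,0,-15,0,0.3],[0,0,-40,0,0.3],[0,0,-80,0,0.3],[0,0,-100,0,0.3],[0,0,-100,0,0.3],[0,0,-100,0,0.3]]'
python3 - <<'E'
from h import *
d=shot('wrist','w2.png'); shot('scene'); lid(d,.2215)
s=load('scene');o=cv2.resize(s['color'][180:390,190:400],None,fx=2.2,fy=2.2); a=np.zeros((480,800,3),np.uint8); a[:o.shape[0],:o.shape[1]]=o
b=cv2.resize(d['color'],(330,248)); a[:248,470:800]=b; cv2.imwrite('pics/c2.png',a)
p,y,s=pose(); print(p,y)
go(616,-166.5,p[2])
E
```

```text
clock: 4.5
tcp_pos: [0.4252, 0.2945, 0.1996]
orientation: [0.0, 0.865, 0.502, 0.0]
wrist_force: [0.2, -0.3, -0.1]
finger_gap: 0.0396
grip_force: 25.3
lid [327. 347.] ((429.88970947265625, 295.9983825683594), 22.95339584350586) (array([428.66567715, 296.47778499]), np.float64(21.429841785729092))
[424.4117605  294.01319576 198.11325562] 60.26783100379801
tcp [424.4 294.  198.1] yaw 60.3 -> rows [-304.9  394.8   -0. ] turn 0
```

View pics/c2.png

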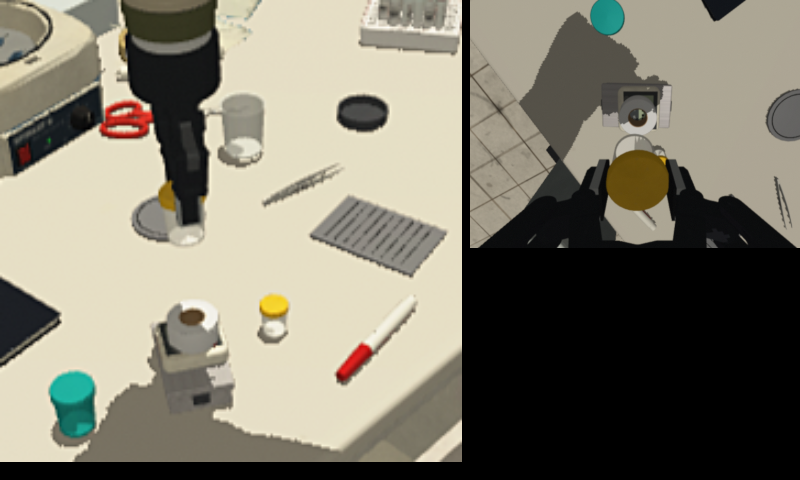

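The cup is held upright at (185,220) in the left panel. The roll, timer and tin are undisturbed.

```bash
for i in 1 2; do python3 -m handwheel '[[-152,197,0,0,0.3],[-152,197,0,0,0.3],[-152,197,0,0,0.3],[-152,197,0,0,0.3],[-152,197,0,0,0.3],[-152,197,0,0,0.3],[-152,197,0,0,0.3]]' >/dev/null; done
python3 - <<'E'
from h import *
d=shot('wrist','w3.png'); p,y,s=pose(); print(s['finger_gap'])
go(616,-166.5,p[2])
h=cv2.cvtColor(d['color'],cv2.COLOR_BGR2GRAY); P=cloud(d)*1000
w=P[(P[...,2]>11)&(P[...,2]<22)&(np.hypot(P[...,0]-616,P[...,1]+166)<50)]
print(len(w),cv2.minEnclosingCircle(w[:,:2].astype(np.float32)),np.median(w[:,2])); o=w[np.hypot(w[:,0]-616,w[:,1]+166)>31]; print(circ(o[:,:2]))
E
```

```text
0.0396393379156596
tcp [ 615.9 -163.2  198.2] yaw 60.3 -> rows [-2.8  1.7 -0. ] turn 0
1209 ((618.9895629882812, -168.55636596679688), 33.86475372314453) 16.174458931048353
(array([ 618.74538559, -167.82880379]), np.float64(32.30050524937477))
```

View pics/w3.png

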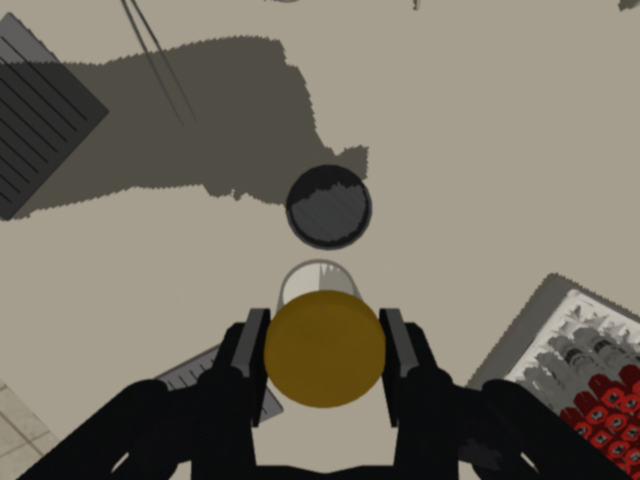

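Dish centre is at pixel (329,207) and the cup hangs upright at (325,348). The wrist and top views both give the cup-to-dish shift as (192.5,-463.5) mm, so a 3 mm correction is left.

```bash
python3 -m handwheel '[[-3,3,0,0,0.3],[-3,3,50,0,0.3],[-3,3,100,0,0.3],[-3,3,135,0,0.3],[-3,3,155,0,0.3],[-3,3,160,0,0.3],[-3,3,162,0,0.3],[-3,3,162,0,0.3]]'
for i in 1 2 3; do python3 -m handwheel '[[0,0,1,0,0.3],[0,0,2,0,0.3],[0,0,2,0,0.3]]'|egrep 'pos|wrist'; done
```

```text
clock: 6.85
tcp_pos: [0.6187, -0.1688, 0.0388]
orientation: [0.001, 0.865, 0.502, 0.001]
wrist_force: [0.8, 0.2, -0.4]
finger_gap: 0.0398
grip_force: 25.5
tcp_pos: [0.6182, -0.1694, 0.0361]
wrist_force: [-0.2, 0.8, 0.1]
tcp_pos: [0.6175, -0.1692, 0.0331]
wrist_force: [-1.0, -0.5, -0.1]
tcp_pos: [0.6178, -0.1691, 0.0327]
wrist_force: [-2.9, 1.3, 8.2]
```

```bash
python3 -m handwheel '[[0,0,-0.5,0,0.6],[0,0,-0.5,0,0.7],[0,0,-0.5,0,0.9],[0,0,-0.5,0,1],[0,0,-0.5,0,1],[0,0,-30,0,1],[0,0,-80,0,1],[0,0,-120,0,1]]' | egrep 'clock|pos|gap'
python3 -m handwheel '[[0,0,-50,0,1],[0,0,-100,0,1],[50,0,-140,0,1],[50,0,-140,0,1],[50,0,-140,0,1]]' >/dev/null
python3 - <<'E'
from h import *
d=shot('top','t2.png'); lid(d,.054)
cv2.imwrite('pics/c3.png',cv2.resize(d['color'][160:330,170:470],None,fx=2.5,fy=2.5,interpolation=2))
go(400,255,290,60.4); w=shot('wrist'); lid(w,.054)
E
```

```text
clock: 8.55
tcp_pos: [0.6176, -0.1691, 0.1529]
finger_gap: 0.0854
tcp [ 643.  -125.3  291.6] yaw 60.3 -> rows [ 210.2 -399.4    1.6] turn -0.001
lid [320. 242.] ((617.6323852539062, -167.00889587402344), 21.31096839904785) (array([ 617.39742177, -167.04160223]), np.float64(20.833321847877947))
```

View pics/c3.png

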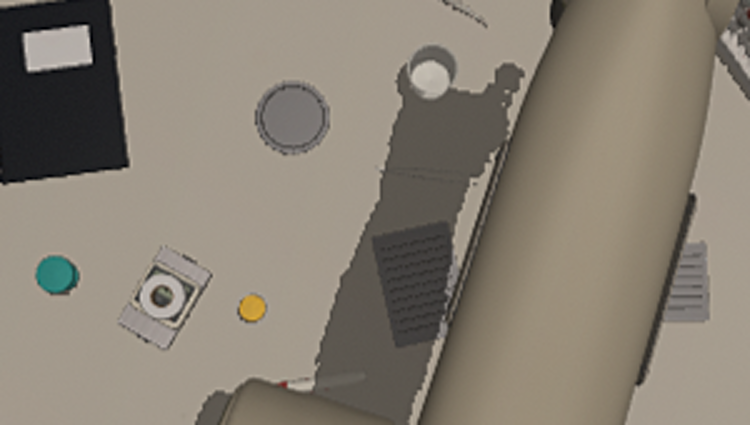

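The top view shows the roll alone on the timer at crop pixel (162,296), and the arm hides the dish. The wrist camera puts the cup lid at (617.5,-167), within 2 mm of the dish centre. Back to the stack.

```bash
for i in 1 2; do python3 -m handwheel '[[105,-200,1,0,1],[105,-200,1,0,1],[105,-200,1,0,1],[105,-200,1,0,1],[105,-200,1,0,1],[105,-200,1,0,1],[105,-200,1,0,1]]' >/dev/null; done
python3 - <<'E'
from h import *
d=shot('wrist','w4.png'); P=cloud(d)*1000
Q=P[np.hypot(P[...,0]-427,P[...,1]-296)<75]
for lo,hi in ((22,36),(41,53),(65,78)):
    w=Q[(Q[:,2]>lo)&(Q[:,2]<hi)]; print(lo,len(w),np.median(w[:,2]),[np.round(v,1) for v in cv2.minAreaRect(w[:,:2].astype(np.float32))])
    h=cv2.convexHull(w[:,:2].astype(np.float32))[:,0]
    if lo==65: print(cv2.minEnclosingCircle(h),circ(h))
t=load('top'); P=cloud(t)*1000; Q=P[np.hypot(P[...,0]-427,P[...,1]-296)<75]
w=Q[(Q[:,2]>63)&(Q[:,2]<78)]; print('top',cv2.minEnclosingCircle(w[:,:2].astype(np.float32)))
p,y,s=pose(); go(427,294,p[2],60.4)
E
```

```text
22 3386 30.48175233895159 [array([427.4, 297.4]), array([ 64. , 103.6]), np.float64(59.2)]
41 2495 47.47875162655896 [array([429.8, 294.3]), array([63.4, 58.1]), np.float64(60.0)]
65 2279 72.5082394804319 [array([427.3, 293.3]), array([48.1, 48.4]), np.float64(60.3)]
((427.3113098144531, 293.1083984375), 24.450395584106445) (array([427.32861214, 293.15833025]), np.float64(24.292089468073208))
top ((425.7880554199219, 293.7281188964844), 24.692333221435547)
tcp [400.4 254.  288.6] yaw 60.2 -> rows [48.   3.2 -0. ] turn -0.004
```

```bash
python3 -m handwheel '[[47,3,0,0,1],[47,3,40,0,1],[47,3,90,0,1],[47,3,140,0,1],[47,3,185,0,1],[47,3,215,0,1],[47,3,232,0,1],[47,3,238,0,1]]' 25 | egrep 'pos|wrist'
python3 -m handwheel '[[0,0,0,0,1],[0,0,0,0,0.65],[0,0,0,0,0.6],[0,0,0,0,0.55],[0,0,0,0,0.5],[0,0,0,0,0.45],[0,0,0,0,0.45]]' 25
python3 -m handwheel '[[0,0,-5,0,0.45],[0,0,-15,0,0.45],[0,0,-40,0,0.45],[0,0,-80,0,0.45],[0,0,-120,0,0.45],[0,0,-120,0,0.45],[0,0,-120,0,0.45]]'
python3 - <<'E'
from h import *
d=shot('wrist','w5.png'); p,y,s=pose(); go(632,154.5,p[2]); P=cloud(d)*1000
Q=P[np.hypot(P[...,0]-428,P[...,1]-296)<75]
for lo,hi in ((22,36),(41,53),(65,78)):
    w=Q[(Q[:,2]>lo)&(Q[:,2]<hi)]
    if len(w)>20: print(lo,len(w),np.median(w[:,2]),[np.round(v,1) for v in cv2.minAreaRect(w[:,:2].astype(np.float32))])
E
```

```text
tcp_pos: [0.4249, 0.2918, 0.0485]
wrist_force: [0.5, -0.3, 0.2]
clock: 12.1
tcp_pos: [0.4263, 0.2947, 0.0527]
orientation: [0.0, 0.865, 0.502, 0.001]
wrist_force: [-0.4, -1.5, 6.5]
finger_gap: 0.0471
grip_force: 25.7
clock: 12.8
tcp_pos: [0.426, 0.2948, 0.1728]
orientation: [0.0, 0.865, 0.502, 0.002]
wrist_force: [0.1, -0.2, -0.7]
finger_gap: 0.0472
grip_force: 26.0
tcp [425.  294.4 171.3] yaw 60.3 -> rows [-18.8 249.1  -0. ] turn 0
22 5708 30.464689913863445 [array([427.4, 297.6]), array([ 64.4, 103.9]), np.float64(59.4)]
41 7933 47.65200198895608 [array([430. , 294.7]), array([63.7, 58.1]), np.float64(60.3)]
```

View pics/w5.png

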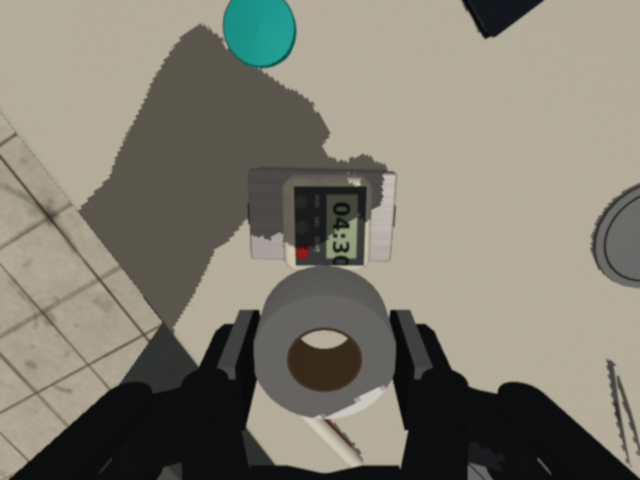

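The roll is held level at (325,345). The timer still lies squarely on the tin at (328,225).

```bash
python3 -m handwheel '[[-19,248,0,0,0.45],[-19,248,0,0,0.45],[-19,248,0,0,0.45],[-19,248,0,0,0.45],[-19,248,0,0,0.45],[-19,248,0,0,0.45],[-19,248,0,0,0.45],[-19,248,0,0,0.45]]' | grep pos
python3 - <<'E'
from h import *
d=shot('wrist','w6.png'); p,y,s=pose(); print(p,y)
P=cloud(d)*1000
w=P[(P[...,2]>3.2)&(P[...,2]<9)&(np.hypot(P[...,0]-632,P[...,1]-154)<55)]
print(len(w),np.median(w[:,2]))
h=cv2.cvtColor(d['color'],cv2.COLOR_BGR2HSV); m=(h[...,1]<26).astype(np.uint8)
D=np.hypot(P[...,0]-632,P[...,1]-154); m[(D>55)|(P[...,2]>12)]=0; m=cv2.morphologyEx(m,cv2.MORPH_OPEN,np.ones((3,3)))
c=max(cv2.findContours(m,0,cv2.CHAIN_APPROX_NONE)[0],key=cv2.contourArea)
q=ray(d,cv2.convexHull(c)[:,0],.0055)[:,:2].astype(np.float32)*1000
print(c[:,0].min(0),c[:,0].max(0),cv2.minEnclosingCircle(q),circ(q))
E
```

```text
tcp_pos: [0.6295, 0.1552, 0.1697]
[629.48982118 155.64314987 170.39025661] 60.329661677637795
10241 6.080406195684674
[273 152] [387 264] ((634.6304931640625, 153.2916259765625), 42.77994918823242) (array([634.63700706, 153.23778603]), np.float64(42.578042391755055))
```

```bash
python3 -m handwheel '[[0,1,40,0,0.45],[0,1,80,0,0.45],[0,1,115,0,0.45],[0,1,140,0,0.45],[0,1,152,0,0.45],[0,1,156,0,0.45],[0,1,157,0,0.45],[0,1,157,0,0.45]]' |egrep 'pos|wrist'
for i in 1 2 ; do python3 -m handwheel '[[0,0,1,0,0.45],[0,0,2,0,0.45],[0,0,2,0,0.45]]'|egrep 'pos|wrist'; done
```

```text
tcp_pos: [0.6331, 0.1548, 0.0159]
wrist_force: [0.7, -0.3, 0.2]
tcp_pos: [0.6324, 0.1543, 0.0128]
wrist_force: [-0.4, 0.9, -1.1]
tcp_pos: [0.6323, 0.1543, 0.0112]
wrist_force: [-1.7, -0.1, 5.5]
```

```bash
python3 -m handwheel '[[0,0,0,0,0.7],[0,0,0,0,0.8],[0,0,0,0,1],[0,0,0,0,1],[0,0,-5,0,1],[0,0,-40,0,1],[0,0,-90,0,1],[0,0,-140,0,1]]' | egrep 'clock|pos|gap'
python3 -m handwheel '[[0,0,-50,0,1],[0,0,-100,0,1],[20,0,-140,0,1],[20,0,-140,0,1]]' >/dev/null
python3 - <<'E'
from h import *
d=shot('wrist','w7.png'); P=cloud(d)*1000; w=P[(P[...,2]>24)&(P[...,2]<36)&(np.hypot(P[...,0]-634,P[...,1]-154)<60)]
print('roll',len(w),np.median(w[:,2]),cv2.minEnclosingCircle(w[:,:2].astype(np.float32)))
p,y,s=pose(); go(404,256,p[2],60.4)
E
```

```text
clock: 15.9
tcp_pos: [0.6312, 0.1542, 0.1513]
finger_gap: 0.0851
roll 1559 30.89149570405153 ((633.4912109375, 152.98159790039062), 24.45722198486328)
tcp [644.  172.7 294.7] yaw 60.3 -> rows [ -46.5 -249.8   -0. ] turn -0.001
```

The roll is within 1 mm of the plate centre and its height shows it is flat. Before the timer I'll check from the depth map where the fingertips are at different openings, and go back over the stack.

```bash
python3 -m handwheel '[[-46,-250,0,0,1],[-46,-250,0,0,1],[-46,-250,0,0,1],[-46,-250,0,0,1],[-46,-250,0,0,1],[-46,-250,0,0,1],[-46,-250,0,0,1],[-46,-250,0,0,1]]' >/dev/null
python3 -m handwheel '[[0,0,0,0,0.75],[0,0,0,0,0.75],[0,0,0,0,0.75],[0,0,0,0,0.75]]' |grep gap
python3 - <<'E'
from h import *
def tips(d,p):
    P=cloud(d)*1000; k=(P[...,2]<p[2]+60)&(P[...,2]>p[2]-15)
    k[:,:60]=0; k[:240]=0
    for s in (slice(60,325),slice(325,640)):
        z=P[:,s][k[:,s]]
        if len(z): print('tip z rel TCP (1,5,20 pct)',np.percentile(z[:,2]-p[2],[.5,2,5,20]).round(1),len(z))
p,y,s=pose(); d=shot('wrist','w8.png'); print(s['finger_gap']); tips(d,p)
P=cloud(d)*1000;Q=P[np.hypot(P[...,0]-428,P[...,1]-296)<75]
for lo,hi in ((22,36),(41,53)):
    w=Q[(Q[:,2]>lo)&(Q[:,2]<hi)]; print(lo,len(w),np.median(w[:,2]),[np.round(v,1) for v in cv2.minAreaRect(w[:,:2].astype(np.float32))])
E
python3 -m handwheel '[[0,0,0,0,1],[0,0,0,0,1],[0,0,0,0,1],[0,0,0,0,1]]' |grep gap
python3 - <<'E'
from h import *
def tips(d,p):
    P=cloud(d)*1000; k=(P[...,2]<p[2]+60)&(P[...,2]>p[2]-15); k[:240]=0
    for s in (slice(60,325),slice(325,600)):
        z=P[:,s][k[:,s]]; print(np.percentile(z[:,2]-p[2],[.5,2,5,20]).round(1))
p,y,s=pose(); d=shot('wrist'); tips(d,p); go(429.7,294.6,p[2],60.2)
E
```

```text
finger_gap: 0.0641
0.06409970247948264
tip z rel TCP (1,5,20 pct) [ 8.3 11.3 15.  27.8] 8918
tip z rel TCP (1,5,20 pct) [ 8.3 11.4 14.9 27.9] 8916
22 3337 30.461500254334194 [array([427.7, 297.4]), array([ 63.8, 103.3]), np.float64(58.9)]
41 4761 47.63806384764224 [array([429.9, 294.5]), array([62.8, 57.9]), np.float64(60.1)]
finger_gap: 0.0853
[14.5 16.5 19.  27.7]
[14.7 16.5 19.4 28. ]
tcp [402.  255.8 290.3] yaw 60.3 -> rows [47.4  4.8 -0. ] turn 0.001
```

```bash
python3 -m handwheel '[[47,4.5,10,0,1],[47,4.5,60,0,1],[47,4.5,110,0,1],[47,4.5,160,0,1],[47,4.5,205,0,1],[47,4.5,240,0,1],[47,4.5,256,0,1],[47,4.5,262,0,1]]' 25 | egrep 'pos|wrist'
python3 -m handwheel '[[0,0,0,0,1],[0,0,0,0,0.75],[0,0,0,0,0.7],[0,0,0,0,0.65],[0,0,0,0,0.6],[0,0,0,0,0.55],[0,0,0,0,0.55]]' 30
```

```text
tcp_pos: [0.4276, 0.2936, 0.026]
wrist_force: [0.0, -1.0, 0.6]
clock: 19.55
tcp_pos: [0.4304, 0.295, 0.0299]
orientation: [0.0, 0.865, 0.502, 0.002]
wrist_force: [-0.7, -0.3, 6.0]
finger_gap: 0.0571
grip_force: 32.9
```

Gripped at 57 mm, so I'll lift and look.

```bash
python3 -m handwheel '[[0,0,-3,0,0.55],[0,0,-10,0,0.55],[0,0,-40,0,0.55],[0,0,-80,0,0.55],[0,0,-120,0,0.55],[0,0,-150,0,0.55],[0,0,-150,0,0.55],[0,0,-150,0,0.55]]'
python3 - <<'E'
from h import *
d=shot('wrist','w9.png'); p,y,s=pose(); print(p,y)
P=cloud(d)*1000
Q=P[np.hypot(P[...,0]-428,P[...,1]-296)<75]; w=Q[(Q[:,2]>22)&(Q[:,2]<36)]; print('tin',len(w),np.median(w[:,2]),[np.round(v,1) for v in cv2.minAreaRect(w[:,:2].astype(np.float32))])
go(435.2,-275.3,p[2],90)
E
```

```text
clock: 20.35
tcp_pos: [0.4297, 0.2945, 0.1792]
orientation: [0.0, 0.865, 0.502, 0.001]
wrist_force: [-0.5, -0.5, -1.9]
finger_gap: 0.057
grip_force: 32.7
[428.89064099 294.14645829 177.91932727] 60.26135464996136
tin 11899 30.513529950196848 [array([428.4, 299.7]), array([ 63.6, 103.9]), np.float64(61.9)]
tcp [428.9 294.1 177.9] yaw 60.3 -> rows [-491.3  287.9   -0. ] turn -0.519
```

View pics/w9.png

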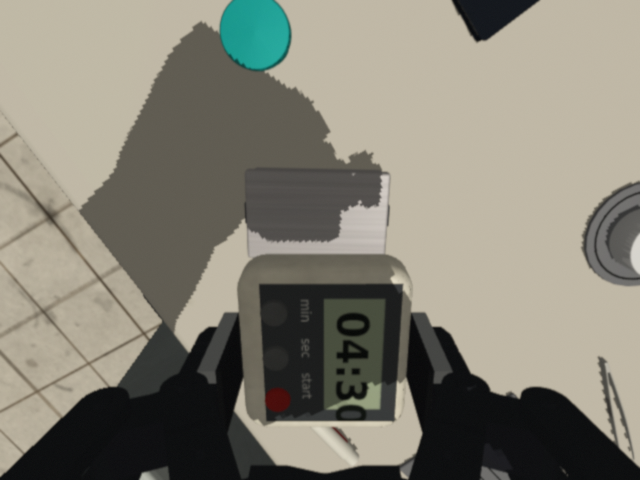

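The timer is held level at (327,340) and the tin is alone at (317,210). I'm moving to the square mat and turning 0.52 rad.

```bash
for i in 1 2; do python3 -m handwheel '[[-246,144,0,0,0.55],[-246,144,0,0,0.55],[-246,144,0,0,0.55],[-246,144,0,0,0.55],[-246,144,0,0,0.55],[-246,144,0,0,0.55],[-246,144,0,0,0.55]]' >/dev/null; done
python3 -m handwheel '[[0,0,0,-0.13,0.55],[0,0,0,-0.26,0.55],[0,0,0,-0.39,0.55],[0,0,0,-0.52,0.55],[0,0,0,-0.52,0.55],[0,0,0,-0.52,0.55]]'
python3 - <<'E'
from h import *
d=shot('wrist','w10.png'); p,y,s=pose(); print(p,y,s['joint_pos'].round(2))
P=cloud(d)*1000
h=cv2.cvtColor(d['color'],cv2.COLOR_BGR2HSV); m=((h[...,1]<26)&(np.hypot(P[...,0]-435,P[...,1]+275)<72)&(P[...,2]<12)).astype(np.uint8)
m=cv2.morphologyEx(m,cv2.MORPH_CLOSE,np.ones((5,5)))
c=max(cv2.findContours(m,0,cv2.CHAIN_APPROX_NONE)[0],key=cv2.contourArea)
q=ray(d,c[:,0],.005)[:,:2].astype(np.float32)*1000; print(q.min(0),q.max(0),cv2.minAreaRect(q))
# timer orientation/centre as held
w=P[(P[...,2]>p[2]+5)&(P[...,2]<p[2]+25)&(np.abs(P[...,0]-p[0])<34)&(np.abs(P[...,1]-p[1])<40)]; print(len(w),np.percentile(w[:,2]-p[2],[5,50,95]))
E
```

```text
clock: 22.4
tcp_pos: [0.4351, -0.2743, 0.1774]
orientation: [-0.001, 0.707, 0.707, 0.0]
wrist_force: [0.6, 1.1, -1.5]
finger_gap: 0.0575
grip_force: 32.6
[ 435.16329213 -274.57390115  177.67588433] 89.96585303847256 [-0.72  0.22 -0.21  1.14  0.    0.85]
[ 392.24902 -309.41095] [ 482.06348 -232.94199] ((437.1628723144531, -271.20745849609375), (76.54547119140625, 89.71043395996094), 89.91010284423828)
29605 [12.99545063 17.5232778  19.71687966]
```

View pics/w10.png

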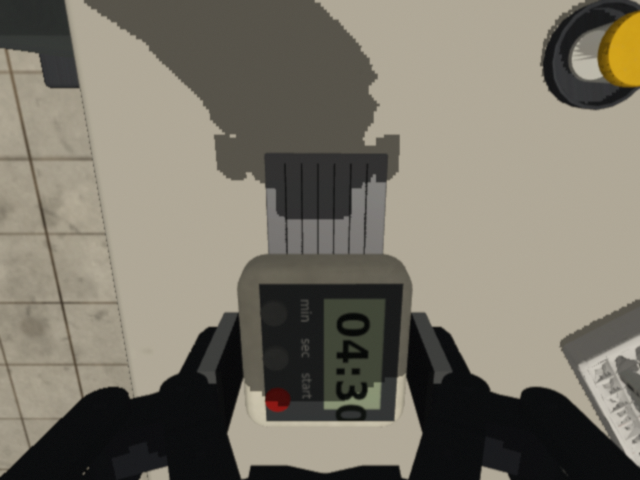

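The timer is square with the mat, whose far edge is at row 153 and sides at columns 265 and 386. I'm applying a small centring correction and lowering it.

```bash
python3 -m handwheel '[[-2.5,1.3,40,0,0.55],[-2.5,1.3,85,0,0.55],[-2.5,1.3,125,0,0.55],[-2.5,1.3,150,0,0.55],[-2.5,1.3,164,0,0.55],[-2.5,1.3,169,0,0.55],[-2.5,1.3,170,0,0.55],[-2.5,1.3,170,0,0.55]]' |egrep 'pos|wrist'
for i in 1 2 ; do python3 -m handwheel '[[0,0,1,0,0.55],[0,0,2,0,0.55],[0,0,2,0,0.55]]'|egrep 'pos|wrist'; done
```

```text
tcp_pos: [0.4372, -0.2785, 0.009]
wrist_force: [0.8, 0.1, -0.9]
tcp_pos: [0.4369, -0.2785, 0.0068]
wrist_force: [-0.1, 0.1, 0.0]
tcp_pos: [0.4368, -0.2784, 0.005]
wrist_force: [-0.7, 1.4, 4.5]
```

```bash
python3 -m handwheel '[[0,0,0,0,0.75],[0,0,0,0,0.85],[0,0,0,0,1],[0,0,0,0,1],[0,0,-5,0,1],[0,0,-40,0,1],[0,0,-90,0,1],[0,0,-140,0,1]]' | egrep 'clock|pos|gap'
python3 -m handwheel '[[-40,0,-50,0,1],[-70,0,-100,0,1],[-70,0,-140,0,1],[-70,0,-140,0,1]]' >/dev/null
python3 - <<'E'
from h import *
d=shot('wrist','w11.png'); P=cloud(d)*1000; D=np.hypot(P[...,0]-437,P[...,1]+277)
w=P[(P[...,2]>17)&(P[...,2]<28)&(D<60)]; print('timer',len(w),np.median(w[:,2]),cv2.minAreaRect(w[:,:2].astype(np.float32)))
h=cv2.cvtColor(d['color'],cv2.COLOR_BGR2HSV); m=((D<72)&(P[...,2]>3)).astype(np.uint8)
m=cv2.morphologyEx(m,cv2.MORPH_OPEN,np.ones((3,3)))
c=max(cv2.findContours(m,0,cv2.CHAIN_APPROX_NONE)[0],key=cv2.contourArea)
q=ray(d,c[:,0],.005)[:,:2].astype(np.float32)*1000; print('mat',q.min(0),q.max(0),cv2.minAreaRect(q))
p,y,s=pose(); go(430,-20,p[2],90)
E
```

```text
clock: 24.65
tcp_pos: [0.4359, -0.2776, 0.1456]
finger_gap: 0.0857
timer 4519 22.651734375890353 ((438.3540954589844, -279.7066345214844), (62.83625793457031, 57.95246887207031), 89.96348571777344)
mat [ 392.23328 -322.26248] [ 482.3193  -232.46957] ((437.25885009765625, -277.4786682128906), (89.75751495361328, 89.79815673828125), 89.76463317871094)
tcp [ 438.  -350.7  289.7] yaw 90.0 -> rows [330.7  -8.   -0. ] turn -0.0
```

The timer lies flat, square to within 0.3° and about 2.5 mm from the mat's centre. Now for the tin.

```bash
for i in 1 2; do python3 -m handwheel '[[306,14,0,0,1],[306,14,0,0,1],[306,14,0,0,1],[306,14,0,0,1],[306,14,0,0,1],[306,14,0,0,1],[306,14,0,0,1],[306,14,0,0,1]]' >/dev/null; done
python3 -m handwheel '[[0,0,0,-0.13,1],[0,0,0,-0.26,1],[0,0,0,-0.39,1],[0,0,0,-0.52,1],[0,0,0,-0.65,1],[0,0,0,-0.78,1],[0,0,0,-0.91,1],[0,0,0,-1.04,1]]' >/dev/null
python3 -m handwheel '[[0,0,0,0,1],[0,0,0,0,1]]'|grep pos
python3 - <<'E'
from h import *
d=shot('wrist','w12.png'); p,y,s=pose(); print(p,y,s['joint_pos'].round(2)); P=cloud(d)*1000
m=((P[...,2]>22)&(P[...,2]<37)&(np.hypot(P[...,0]-428,P[...,1]-297)<75)).astype(np.uint8)
w=P[m>0]; r=cv2.minAreaRect(w[:,:2].astype(np.float32)); print(len(w),np.median(w[:,2]),r)
c=max(cv2.findContours(m,0,cv2.CHAIN_APPROX_NONE)[0],key=cv2.contourArea)
q=ray(d,c[:,0],.030)[:,:2].astype(np.float32)*1000; r=cv2.minAreaRect(q); print(c[:,0].min(0),c[:,0].max(0),r)
go(*r[0],p[2],r[2]+90); cv2.imwrite('pics/w12.png',d['color'])
E
```

```text
tcp_pos: [0.4645, 0.262, 0.2841]
[464.43799948 262.42104488 284.14638658] 149.3701148994295 [ 0.36  0.22  0.05  1.4  -0.    0.9 ]
8196 30.561161959693163 ((426.40985107421875, 297.71826171875), (64.0718765258789, 101.87024688720703), 59.101722717285156)
[301  68] [374 184] ((426.1802062988281, 297.77362060546875), (63.756465911865234, 100.73458862304688), 59.08641052246094)
tcp [464.4 262.4 284.1] yaw 149.4 -> rows [50.9 10.9 -0. ] turn 0.005
```

View pics/w12.png

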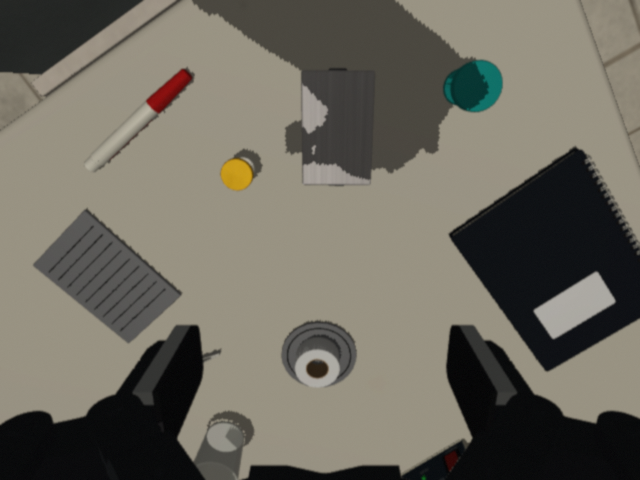

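The tin is alone at (337,126), long axis at 149°, and centred on (426,298) in both views. I'll grip it across its width.

```bash
python3 -m handwheel '[[51,11,10,0,1],[51,11,60,0,1],[51,11,110,0,1],[51,11,160,0,1],[51,11,205,0,1],[51,11,245,0,1],[51,11,268,0,1],[51,11,279,0,1]]' 60 | egrep 'pos|wrist'
python3 -m handwheel '[[0,0,0,0,1],[0,0,0,0,0.8],[0,0,0,0,0.75],[0,0,0,0,0.7],[0,0,0,0,0.65],[0,0,0,0,0.6],[0,0,0,0,0.6]]' 60
python3 -m handwheel '[[0,0,-3,0,0.6],[0,0,-10,0,0.6],[0,0,-40,0,0.6],[0,0,-80,0,0.6],[0,0,-120,0,0.6],[0,0,-120,0,0.6],[0,0,-120,0,0.6]]'
python3 - <<'E'
from h import *
d=shot('wrist','w13.png'); p,y,s=pose(); print(p,y); P=cloud(d)*1000
w=P[(P[...,2]>p[2]+10)&(P[...,2]<p[2]+40)&(np.hypot(P[...,0]-p[0],P[...,1]-p[1])<50)]; print(np.percentile(w[:,2]-p[2],[5,50,95]))
go(436.9,8.8,p[2],191.6)
E
```

```text
tcp_pos: [0.4239, 0.2977, 0.0027]
wrist_force: [-0.7, 0.5, 0.5]
clock: 29.25
tcp_pos: [0.427, 0.2995, 0.0074]
orientation: [0.001, 0.262, 0.965, 0.001]
wrist_force: [-0.1, -1.9, 4.8]
finger_gap: 0.0626
grip_force: 65.6
clock: 29.95
tcp_pos: [0.4266, 0.2996, 0.1269]
orientation: [0.001, 0.262, 0.965, 0.001]
wrist_force: [-0.2, -0.0, -2.4]
finger_gap: 0.0629
grip_force: 66.5
[425.49593947 299.06140195 125.4000366 ] 149.64515530378281
[23.59996239 24.78249002 29.93239937]
tcp [425.5 299.1 125.4] yaw 149.6 -> rows [-156.5 -244.7   -0. ] turn -0.732
```

View pics/w13.png

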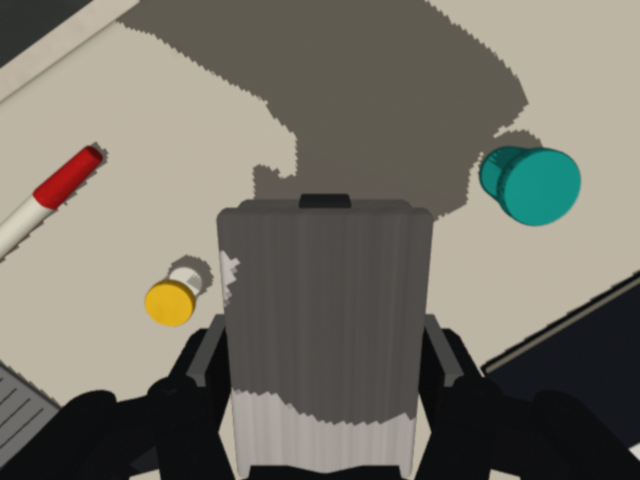

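The tin is held level at (325,330). Moving it over the oblong mat.

```bash
python3 -m handwheel '[[-156,-245,0,0,0.6],[-156,-245,0,0,0.6],[-156,-245,0,0,0.6],[-156,-245,0,0,0.6],[-156,-245,0,0,0.6],[-156,-245,0,0,0.6],[-156,-245,0,0,0.6],[-156,-245,0,0,0.6]]' |grep pos
python3 -m handwheel '[[0,0,0,-0.12,0.6],[0,0,0,-0.24,0.6],[0,0,0,-0.36,0.6],[0,0,0,-0.48,0.6],[0,0,0,-0.6,0.6],[0,0,0,-0.73,0.6],[0,0,0,-0.73,0.6],[0,0,0,-0.73,0.6]]'
python3 - <<'E'
from h import *
d=shot('wrist','w14.png'); t=shot('top'); p,y,s=pose(); print(p,y%360,s['joint_pos'].round(2)); go(436.9,8.8,p[2],191.6)
P=cloud(d)*1000
m=((P[...,2]>3.2)&(P[...,2]<9)&(np.hypot(P[...,0]-437,P[...,1]-8)<85)).astype(np.uint8)
m=cv2.morphologyEx(m,cv2.MORPH_OPEN,np.ones((3,3)))
c=max(cv2.findContours(m,0,cv2.CHAIN_APPROX_NONE)[0],key=cv2.contourArea)
q=ray(d,c[:,0],.005)[:,:2]*1000; a=np.radians(11.6); u=np.c_[q@[np.cos(a),np.sin(a)],q@[-np.sin(a),np.cos(a)]]
print('visible mat rect',cv2.minAreaRect(q.astype(np.float32)),'along',np.percentile(u[:,0],[1,99]),'across',np.percentile(u[:,1],[1,99]))
cc=np.array([436.9,8.8]); print('top-based centre along/across',cc@[np.cos(a),np.sin(a)],cc@[-np.sin(a),np.cos(a)])
E
```

```text
tcp_pos: [0.4352, 0.0082, 0.1239]
clock: 31.6
tcp_pos: [0.4358, 0.0101, 0.1247]
orientation: [-0.001, -0.099, 0.995, 0.0]
wrist_force: [-0.2, -0.2, -1.6]
finger_gap: 0.0628
grip_force: 66.7
[436.11592363   9.57880669 124.94113512] 191.42308790250152 [-0.16  0.11 -0.48  0.98  0.   -0.36]
tcp [436.1   9.6 124.9] yaw -168.6 -> rows [-0.6 -0.9 -0. ] turn -0.003
visible mat rect ((395.7562561035156, -1.894561767578125), (42.98788070678711, 89.91958618164062), 11.447792053222656) along [365.84346936 408.89601034] across [-126.27030429  -36.61593494]
top-based centre along/across 429.74591225603785 -79.23068155219774
```

View pics/w14.png

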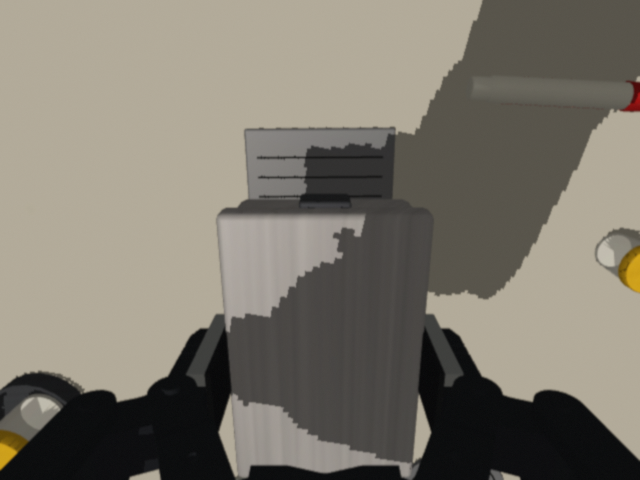

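The tin lines up with the oblong mat, whose near edge is at row 129 and sides at columns 246–395. Only about 1 mm of correction is left.

```bash
python3 -m handwheel '[[-0.5,-1,30,0,0.6],[-0.5,-1,60,0,0.6],[-0.5,-1,85,0,0.6],[-0.5,-1,100,0,0.6],[-0.5,-1,108,0,0.6],[-0.5,-1,110,0,0.6],[-0.5,-1,110,0,0.6]]' |egrep 'pos|wrist'
for i in 1 2 3; do python3 -m handwheel '[[0,0,1,0,0.6],[0,0,2,0,0.6],[0,0,2,0,0.6]]'|egrep 'pos|wrist'; done
```

```text
tcp_pos: [0.4374, 0.008, 0.0155]
wrist_force: [0.2, 0.3, -1.8]
tcp_pos: [0.4376, 0.0079, 0.0137]
wrist_force: [0.5, -0.2, -2.0]
tcp_pos: [0.4375, 0.0078, 0.0124]
wrist_force: [-3.7, -0.6, 10.9]
tcp_pos: [0.4375, 0.0079, 0.0123]
wrist_force: [-10.3, -0.1, 33.1]
```

```bash
python3 -m handwheel '[[0,0,-1,0,0.6],[0,0,-2,0,0.6],[0,0,-2,0,0.6]]' | grep wrist
python3 -m handwheel '[[0,0,0,0,0.8],[0,0,0,0,0.9],[0,0,0,0,1],[0,0,0,0,1],[0,0,-5,0,1],[0,0,-40,0,1],[0,0,-90,0,1],[0,0,-140,0,1]]' | egrep 'clock|pos|gap'
python3 -m handwheel '[[0,0,-50,0,1],[-30,0,-100,0,1],[-60,0,-150,0,1],[-60,0,-150,0,1],[-60,0,-150,0,1]]' |grep pos
python3 - <<'E'
from h import *
d=shot('wrist','w15.png'); t=shot('top','t4.png'); s=shot('scene','s4.png'); P=cloud(d)*1000; D=np.hypot(P[...,0]-437,P[...,1]-8)
w=P[(P[...,2]>30)&(P[...,2]<41)&(D<75)]; print('tin',len(w),np.median(w[:,2]),cv2.minAreaRect(w[:,:2].astype(np.float32)))
m=((D<90)&(P[...,2]>3)).astype(np.uint8); m=cv2.morphologyEx(m,cv2.MORPH_OPEN,np.ones((3,3)))
c=max(cv2.findContours(m,0,cv2.CHAIN_APPROX_NONE)[0],key=cv2.contourArea)
q=ray(d,c[:,0],.005)[:,:2].astype(np.float32)*1000; print('mat',cv2.minAreaRect(q))
a=cv2.resize(s['color'][180:400,180:460],(560,440)); b=cv2.resize(t['color'][160:330,170:480],(560,307))
cv2.imwrite('pics/c5.png',cv2.resize(np.vstack([a,b]),(448,598)))
E
```

```text
wrist_force: [-3.9, -0.4, 12.2]
clock: 34.4
tcp_pos: [0.4362, 0.0081, 0.1527]
finger_gap: 0.0853
tcp_pos: [0.4982, 0.0199, 0.3039]
tin 7827 35.560082123611224 ((437.81463623046875, 6.967399597167969), (99.1817855834961, 64.12767028808594), 11.412263870239258)
mat ((844.3535766601562, -208.6460418701172), (237.20652770996094, 291.34320068359375), 11.632146835327148)
```

View pics/c5.png

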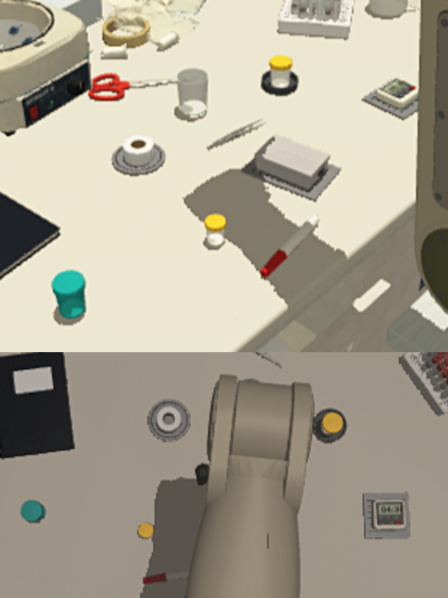

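All four things stand in their places: the cup at crop pixel (281,72), the roll at (138,150), the timer at (398,90) and the tin at (293,160). The beaker and forceps are where they were. The tin is under 1 mm and 0.2° off the mat. Handing in.

```bash
python3 -c "
from h import *
print(workorder.hand_in())"
```

```text
the job is handed in; nothing more can be done
None
```

I took the stack apart from the top down and handed the job in at about 35 s: the cup, roll, timer and tin are each upright within about 3 mm of the middle of their own place, and the beaker and forceps are untouched.

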